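# Fit the diffuser's chimney and key in its start sequence

### The arm

A 6-joint arm with a two-finger parallel gripper is mounted at the origin on the work surface. World frame = base frame: x ahead of the robot, y to its left, z up, the work surface at z = 0. Lengths are in m, angles in degrees, forces in N, time in s.
With the tool pointing down it reaches from about 0.325 to 0.9 m from the base axis. Payload 3.5 kg.
Tool frame: the origin (TCP) lies between the finger pads; the fingertips stand 25 mm ahead of it and the grasp point (between the pads) lies 6 mm ahead of it (ctrl.finger_overhang is the z of the fingertips in the tool frame, in m); z points along the fingers, y is the line along which they close (so a half turn about z gives the same grasp; the last joint's range is limited). The gripper opens to 85 mm and grips with 20 to 120 N. Pads are 22 mm wide; open, the fingers measure 114 mm over their backs; the gripper's body (76 mm by 85 mm) begins 54 mm behind the grasp point. The pads swing forward as they close: fully open they stand 13 mm farther back than shut.
Start: joints at [66.44, 15.837, -1.513, 72.651, 0, 84.076], TCP at [0.189, 0.596, 0.256] pointing down, gripper open.
Joint ranges: [-178.77, 178.77], [-48.84, 107.48], [-61.69, 71.31], [-111.58, 123.2], [-90, 87.43], [-180, 180]. Speed limits (degrees/s): [147.25, 147.25, 180, 180, 180, 180].

### API

Orientations are given as a 3x3 rotation matrix whose columns are the frame's x, y, z axes.
In Python, from plant import ctrl gives the robot as it stands.
- The arm moves only by the shell command python3 -m pendant 'ROWS'. ROWS is JSON, a list of rows, each a list of 5 numbers: the closure, from -1 (fully open) to 1 (shut), then the shift along the world's x, y, z in units of 100 cm (1.0 is 100 cm), then the turn about the world's z in units of 6 degrees (1.0 is 6 degrees). A call has 1 to 12 rows; each row shifts and turns the commanded pose from where the row before left it; what a row does not reach is not made up. A row lasts 1/8 s, in which the tool goes at most 62.5 mm and 10.7 degrees, less where a joint would pass 70% of its speed; a pose out of reach is approached as far as the arm can. A call with a number of a shift or a turn outside -1 to 1 is refused whole. A call with a gripper value outside its range is refused whole. The fingers move at their own pace and stop on an object; the grip force is fixed at half the most. Time passes only in rows, so rows that do not move let the fingers close. It gives the time, the measured TCP pose, the force, the opening and the grip force at its end, in the units of the state.
- ctrl.read_state(): the state, without advancing time (a new reading comes with each control period).
- ctrl.get_image(name): name is "scene" or "top" or "wrist"; returns (picture, depth): 384x512x3 uint8, blue, green, red; 384x512 float32, m along the optical axis (not along the pixel's ray), 0 where there is no reading.
- ctrl.get_calibration(name): a dict with "K" (3x3 intrinsics, pixels), "R" (3x3) and "t" (3): a world point X has camera coordinates R X + t; the wrist camera has in their place "mount" (4x4, takes a point from camera to tool coordinates, whose origin is the TCP and whose axes are the flange's). Camera axes: x right, y down, z forward; pixel columns grow to the right and rows downward; lengths in m; the calibration is good to about 2 mm. A picture is of the moment at which its call begins: read the wrist's pose just before it. get_calibration takes no time and is no camera call.
- ctrl.sign_off(): hands the job in; it is judged then, once.
The state is a dict: "time_s": time; "joints": joint angles; "qvel": joint speeds; "effort": joint torques, N m; "eef_pos": TCP position; "ee_rot": TCP orientation; "ft_force": force on the tool from outside, world axes, zero at the start; "wrist_torque": the same for the moment, N m; "finger_gap": opening from 0.0 (shut) to 1.0 (fully open); "finger_force": force on a finger pad.
Only numpy, scipy, OpenCV 4.12 (cv2) and the standard library are available. Lean on these libraries where they do the work, as an engineer would, in place of code of your own. Each camera call takes 0.05 s, during which the arm holds its last target. There are 200 camera calls.

### The job

Get the fragrance diffuser going: take the brass chimney standing on the dressing table, push it down over the steel outlet on top of the diffuser until it sits flush on the wooden cap, and let go of it. Only then press the keys on the sloping panel fully in, one at a time and letting each spring back up before the next: first the round key, then the cross, then the long bar. Leave the small square key unpressed, and the mirror, comb, kajal pot and jewellery tray where they are.

Things in the scene. Friction and masses are not known exactly. Their poses are not given: they have to be found in the camera images.
- diffuser: Fixed white plastic fragrance diffuser, 200 mm deep (x), 220 mm wide (y), 175 mm high plus outlet. Origin: middle of its underside on the table, z up; its front, with the key panel, faces -x. The panel slopes up from z = 0.025 at x = -0.100 to z = 0.092 at x = -0.005, 35 degrees from level. The tower behind has a wooden cap, z 0.145 to 0.175, overhanging the panel as far forward as x = -0.037.
- panel (a point): Middle of the key row on the panel's surface (diffuser frame -0.052, 0, 0.059); axes as the diffuser's. The outward normal there is (-0.574, 0, 0.819) in those axes: tilt the tool about 35 degrees and press along it, as the cap blocks an upright gripper. Four key places at y = -0.075, -0.025, 0.025, 0.075; which key is where varies.
- outlet (a point): Foot of the upright steel outlet spigot, on the diffuser's wooden cap (diffuser frame 0.045, 0, 0.175). The spigot stands 36 mm above this point, 40 mm in diameter, tapering over its top 10 mm to 26 mm.
- chimney: Loose brass chimney upright on the table, 125 mm high, about 0.2 kg, round about z; origin: centre of its underside. Lower 45 mm: open-bottomed sleeve, 60 mm outside and 46 mm inside diameter. It narrows from z = 0.045 to 0.066; from there to the top is a straight neck 40 mm in diameter, to grip. Seated, its underside rests on the cap at point outlet.
- key_round_top (a point): Round key, a disc 40 mm in diameter. Same black plastic as the other keys. This point is the centre of its top face, 12 mm above the panel measured square to it; only the position is of use.
- key_cross_top (a point): Cross-shaped key, 42 mm long both ways, arms 14 mm wide. Same black plastic as the other keys. This point is the centre of its top face, 12 mm above the panel measured square to it; only the position is of use.
- key_bar_top (a point): Long bar key, 44 mm up the slope and 14 mm across. Same black plastic as the other keys. This point is the centre of its top face, 12 mm above the panel measured square to it; only the position is of use.
- key_square_top (a point): Small square key, 22 mm across, not to be pressed. Same black plastic as the other keys. This point is the centre of its top face, 12 mm above the panel measured square to it; only the position is of use.
- key_round (a joint): travel of the round key into the panel, square to it: 0 m fully up, 0.008 m fully down; spring return, 1.7 N at the start of travel, 5 N at the bottom
- key_cross (a joint): travel of the cross key into the panel, square to it: 0 m fully up, 0.008 m fully down; spring return, 1.7 N at the start of travel, 5 N at the bottom
- key_bar (a joint): travel of the bar key into the panel, square to it: 0 m fully up, 0.008 m fully down; spring return, 1.7 N at the start of travel, 5 N at the bottom
- key_square (a joint): travel of the square key into the panel, square to it: 0 m fully up, 0.008 m fully down; spring return, 1.7 N at the start of travel, 5 N at the bottom
- mirror: Loose round mirror 170 mm across in a steel spring clip on a round foot of 110 mm diameter, 240 mm high; origin under the foot's centre. Bystander.
- comb: Loose blue plastic comb lying flat, 170 by 40 by 5 mm, long along its x; origin at the middle of its underside. Bystander.
- kajal_pot: Loose small closed glass kajal pot, 64 mm in diameter, 68 mm high; origin at the centre of its underside. Bystander.
- tray: Loose white ceramic jewellery tray, 120 (x) by 160 (y) by 22 mm, with two silver rings in it; origin at the centre of its underside. Bystander.
Things that resemble listed ones, but are neither listed nor needed, are in the scene too. Of the things shaped like the chimney, the brass one is meant.

How it is judged (in metres and radians):
On the way, in this order (a step that is already met when the one before it is completed fails the run):
1. the chimney sits flush on the outlet, upright, let go, with no key pressed (horizontal distance between chimney and outlet below 0.006 m and z of chimney in the frame of outlet between -0.004 and 0.004 m and angle between chimney's own z axis and vertical below 0.08 rad and value of joint each of key_round, key_cross, key_bar, key_square below 0.002 m and contact force between the fingers and chimney below 0.1 N), for 0.2 s.
2. the round key is fully in, the others up (value of joint key_round above 0.006 m and value of joint each of key_cross, key_bar, key_square below 0.002 m), for 0.04 s.
3. all keys are up again (value of joint each of key_round, key_cross, key_bar, key_square below 0.002 m), for 0.04 s.
4. the cross key is fully in, the others up (value of joint key_cross above 0.006 m and value of joint each of key_round, key_bar, key_square below 0.002 m), for 0.04 s.
5. all keys are up again (all of step 3), for 0.04 s.
6. the bar key is fully in, the others up (value of joint key_bar above 0.006 m and value of joint each of key_round, key_cross, key_square below 0.002 m), for 0.04 s.
At the end, for the whole second after the job is handed in: Chimney released, at rest on the outlet: within 6 mm of centre and 4 mm of the cap, tilt under 0.08 rad. All keys up (within 2 mm) after round, cross, bar were pressed alone, in that order, at least 6 of 8 mm. Bystanders within 30 mm of their starts (all of step 5 and horizontal distance between chimney and outlet below 0.006 m and z of chimney in the frame of outlet between -0.004 and 0.004 m and angle between chimney's own z axis and vertical below 0.08 rad and linear speed of chimney below 0.02 m/s and contact force between the fingers and chimney below 0.1 N and distance of each of mirror, comb, kajal_pot, tray from where it was at the start of the episode below 0.03 m); the robot touches nothing.
It fails at once if the small square key is pressed (more than 4 mm) (value of joint key_square above 0.004 m).
It fails at once if a key is pressed (more than 4 mm) while the chimney is not home on the outlet (value of joint any of key_round, key_cross, key_bar, key_square above 0.004 m and not (horizontal distance between chimney and outlet below 0.006 m and z of chimney in the frame of outlet between -0.004 and 0.004 m and angle between chimney's own z axis and vertical below 0.08 rad)).
It fails at once if two keys are pressed (more than 4 mm) at once (value of joint each of key_round, key_cross above 0.004 m or value of joint each of key_round, key_bar above 0.004 m or value of joint each of key_round, key_square above 0.004 m or value of joint each of key_cross, key_bar above 0.004 m or value of joint each of key_cross, key_square above 0.004 m or value of joint each of key_bar, key_square above 0.004 m).
It fails at once if a bystander is moved by more than 30 mm (distance of any of mirror, comb, kajal_pot, tray from where it was at the start of the episode above 0.03 m).
It fails at once if a bystander is tipped over (angle between any of mirror, comb, kajal_pot, tray's own z axis and vertical above 0.5 rad).
It also fails if it takes over 58 s, if anything falls off the work surface, if the arm or the gripper's body presses on something with over 40 N, if the wrist force passes 120 N, or if a joint passes its speed limit or range.

## Working session

There is one attempt and no reset: what is moved stays moved. The work goes in short steps, Python scripts to look and compute and a shell command to move; the robot and the scene stay as the last step left them, time stands still between calls to the robot, and variables do not carry over. Pictures are saved under pics/ and viewed, at most 10 in all, crops included, and the job is handed in when it is done.

```bash
mkdir -p pics; cat > h.py <<'E'
import numpy as np, cv2
from plant import ctrl
def grab(n):
    s=ctrl.read_state(); im,d=ctrl.get_image(n); c=ctrl.get_calibration(n); K=np.array(c["K"])
    if "mount" in c:
        T=np.eye(4); T[:3,:3]=s["ee_rot"]; T[:3,3]=s["eef_pos"]; M=T@np.array(c["mount"])
        R=M[:3,:3].T; t=-R@M[:3,3]
    else: R=np.array(c["R"]); t=np.array(c["t"])
    return im,d,K,R,t
def ray(K,R,t,u,v):  # origin, direction (unit depth)
    return -R.T@t, R.T@np.linalg.solve(K,[u,v,1.])
def on_z(K,R,t,u,v,z):
    o,d=ray(K,R,t,u,v); return o+d*(z-o[2])/d[2]
def cloud(d,K,R,t):
    v,u=np.mgrid[:d.shape[0],:d.shape[1]]
    p=np.stack([(u-K[0,2])/K[0,0]*d,(v-K[1,2])/K[1,1]*d,d],-1)
    return (p-t)@R
E
python3 - <<'E'
from h import *
for n in ("scene","top","wrist"):
    im,d,K,R,t=grab(n); np.savez(f"pics/{n}0.npz",im=im,d=d,K=K,R=R,t=t)
    cv2.imwrite(f"pics/{n}0.png",im); print(n,-R.T@t, R[2], K[0,0])
print(ctrl.read_state()["ee_rot"],ctrl.finger_overhang)
E
```

```text
scene [0.48397629 0.75568491 0.8392924 ] [ 0.04551212 -0.70987701 -0.70285367] 356.4980976589409
top [0.41628942 0.02482543 1.73304695] [ 0.06466703 -0.00908405 -0.99786555] 448.1440966250903
wrist [0.11633586 0.61695066 0.37309213] [ 0.2860231  -0.09253741 -0.953744  ] 322.9451961593506
[[-9.53003047e-01  3.02959824e-01 -7.33121359e-04]
 [ 3.02960649e-01  9.53001611e-01 -1.66557930e-03]
 [ 1.94062226e-04 -1.80940907e-03 -9.99998344e-01]] 0.025
```

View pics/scene0.png

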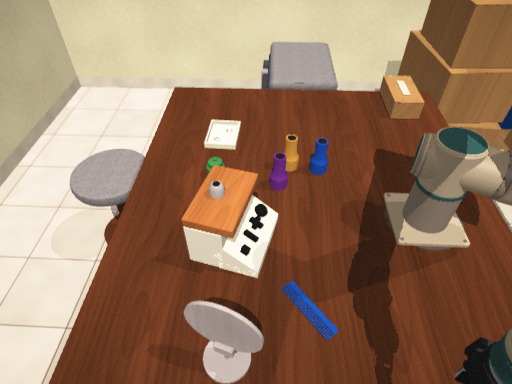

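View pics/top0.png

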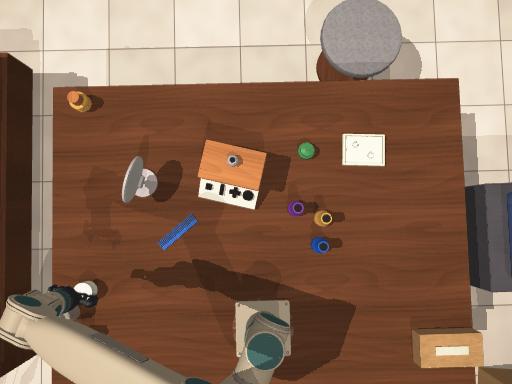

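```bash
python3 - <<'E'
from h import *
D={n:dict(np.load(f"pics/{n}0.npz")) for n in("top","scene")}
for n,g in D.items():
    im,d,K,R,t=(g[k] for k in("im","d","K","R","t")); P=cloud(d,K,R,t); hsv=cv2.cvtColor(im,cv2.COLOR_BGR2HSV)
    pts={"top":dict(purple=(297,208),brass=(323,218),blue=(320,245),corner=(76,97),green=(306,150)),"scene":dict(brass=(291,150),purple=(279,172),blue=(319,155),green=(216,160))}[n]
    for k,(u,v) in pts.items():
        w=P[v-20:v+21,u-20:u+21].reshape(-1,3); ok=(d[v-20:v+21,u-20:u+21].ravel()>0)&(w[:,2]>.03)
        w=w[ok]; c=w[w[:,2]>w[:,2].max()-.012]
        print(n,k,"zmax",w[:,2].max().round(3),"top centre",c.mean(0).round(3),"ext",np.ptp(c,axis=0).round(3),"hsv",np.median(hsv[v-3:v+4,u-3:u+4].reshape(-1,3),0))
    # cap
    m=(P[...,2]>.165)&(P[...,2]<.185)&(d>0)&(hsv[...,1]>90)&(abs(P[...,0]-.6)<.3)&(abs(P[...,1]-.1)<.3)
    m=cv2.morphologyEx(m.astype(np.uint8),cv2.MORPH_OPEN,np.ones((3,3)))
    q=P[m>0]; r=cv2.minAreaRect(q[:,:2].astype(np.float32)*1000); print("cap",r,np.median(q[:,2]))
    b=cv2.boxPoints(r);print(b.round(1).tolist())
    s=(P[...,2]>.2)&(P[...,2]<.225)&(np.hypot(P[...,0]-r[0][0]/1e3,P[...,1]-r[0][1]/1e3)<.07)&(d>0)
    print("spigot",P[s].mean(0).round(4),np.ptp(P[s],axis=0).round(3),s.sum())
    dark=((im.max(-1)<60)&(d>0)&(P[...,2]>.02)&(P[...,2]<.11)&(np.hypot(P[...,0]-r[0][0]/1e3,P[...,1]-r[0][1]/1e3)<.2)).astype(np.uint8)
    N,L,S,C=cv2.connectedComponentsWithStats(dark)
    for i in range(1,N):
        if S[i,4]>12: print("dark",S[i].tolist(),P[L==i].mean(0).round(4))
im=D["scene"]["im"][90:290,170:350]; a=cv2.resize(im,None,fx=3,fy=3,interpolation=cv2.INTER_CUBIC); cv2.imwrite("pics/c1.png",a)
E
```

```text
top purple zmax 0.137 top centre [ 0.448 -0.136  0.129] ext [0.039 0.036 0.012] hsv [15. 28. 46.]
top brass zmax 0.136 top centre [ 0.411 -0.233  0.128] ext [0.059 0.1   0.012] hsv [17. 90. 68.]
top blue zmax 0.135 top centre [ 0.309 -0.221  0.128] ext [0.036 0.037 0.012] hsv [110. 133.  92.]
top corner zmax 0.109 top centre [0.88  0.679 0.102] ext [0.043 0.043 0.012] hsv [ 12. 162. 221.]
top green zmax 0.076 top centre [ 0.669 -0.181  0.07 ] ext [0.019 0.026 0.012] hsv [ 63. 113. 156.]
cap ((604.5377807617188, 95.16083526611328), (220.20306396484375, 137.48843383789062), 75.86534881591797) 0.17607616049572866
[[511.0, 5.199999809265137], [644.2999877929688, -28.399999618530273], [698.0999755859375, 185.10000610351562], [564.7999877929688, 218.6999969482422]]
spigot [0.6167 0.0911 0.2094] [0.039 0.035 0.022] 100
dark [206, 184, 6, 6, 29] [0.5376 0.1883 0.072 ]
dark [220, 184, 4, 11, 32] [0.5254 0.1401 0.0712]
dark [230, 188, 10, 10, 55] [0.5131 0.0917 0.0716]
dark [243, 191, 10, 9, 75] [0.5007 0.0439 0.071 ]
scene brass zmax 0.125 top centre [ 0.431 -0.177  0.121] ext [0.077 0.141 0.012] hsv [ 17. 180. 192.]
scene purple zmax 0.125 top centre [ 0.45  -0.13   0.121] ext [0.038 0.041 0.012] hsv [143. 173. 127.]
scene blue zmax 0.125 top centre [ 0.31  -0.216  0.121] ext [0.04  0.045 0.012] hsv [111. 212. 154.]
scene green zmax 0.176 top centre [0.615 0.014 0.173] ext [0.086 0.068 0.006] hsv [ 61. 128. 157.]
cap ((604.1876220703125, 97.80864715576172), (221.2974395751953, 137.0340576171875), 75.96491241455078) 0.17255077066207558
[[510.8999938964844, 7.099999904632568], [643.7999877929688, -26.200000762939453], [697.5, 188.5], [564.5999755859375, 221.8000030517578]]
spigot [0.6167 0.0983 0.2061] [0.036 0.03  0.011] 121
dark [250, 204, 17, 25, 209] [0.5084 0.0711 0.067 ]
dark [244, 230, 14, 12, 76] [0.5275 0.144  0.0666]
dark [241, 245, 9, 10, 59] [0.5392 0.1924 0.0666]
```

View pics/c1.png

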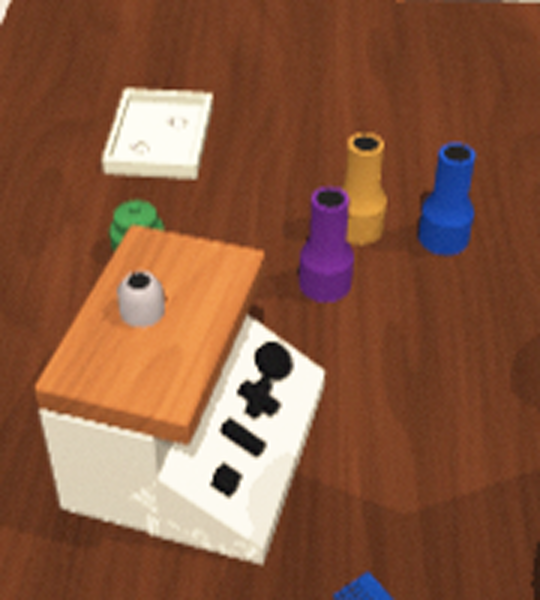

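```bash
python3 - <<'E'
from h import *
for n,(u0,v0) in dict(top=(323,218),scene=(291,150)).items():
    g=dict(np.load(f"pics/{n}0.npz")); im,d,K,R,t=(g[k] for k in("im","d","K","R","t")); P=cloud(d,K,R,t)
    hsv=cv2.cvtColor(im,cv2.COLOR_BGR2HSV); 
    m=(hsv[...,0]>14)&(hsv[...,0]<26)&(hsv[...,1]>120)&(hsv[...,2]>120); w=np.zeros_like(m); w[v0-25:v0+30,u0-18:u0+18]=1; m&=w
    q=P[m&(d>0)]; top=q[q[:,2]>q[:,2].max()-.015]
    print(n,m.sum(),"zmax",q[:,2].max(),"neck top centre(minmax)",(top.min(0)+top.max(0))/2,np.ptp(top,axis=0))
    # rim hole = dark pixels near
    hole=(im.max(-1)<70)&w; N,L,S,C=cv2.connectedComponentsWithStats(hole.astype(np.uint8))
    for i in range(1,N):
        if S[i,4]>15: print(" hole",S[i].tolist(),C[i],on_z(K,R,t,*C[i],.123))
E
```

```text
top 175 zmax 0.13427172120470823 neck top centre(minmax) [ 0.40853627 -0.23456505  0.12685377] [0.03614073 0.03940587 0.01483589]
 hole [313, 202, 6, 11, 40] [315.175 207.125] [ 0.44852572 -0.19895881  0.123     ]
 hole [323, 215, 7, 7, 44] [325.95454545 218.06818182] [ 0.40828752 -0.23631375  0.123     ]
 hole [320, 243, 7, 5, 28] [322.96428571 245.42857143] [ 0.31102801 -0.22208066  0.123     ]
scene 391 zmax 0.12490949109080093 neck top centre(minmax) [ 0.4094595  -0.23285224  0.11761806] [0.03747553 0.04206231 0.01458286]
 hole [288, 136, 8, 4, 23] [291.39130435 137.39130435] [ 0.4099982  -0.23672907  0.123     ]
 hole [276, 154, 8, 5, 32] [279.5  155.75] [ 0.45009915 -0.13638052  0.123     ]
```

```bash
python3 -m pendant '[[-1,0.018,-0.05,0,0.75],[-1,0.018,-0.05,0,0.75],[-1,0.018,-0.05,0,0.75],[-1,0.018,-0.05,0,0.75],[-1,0.018,-0.05,0,0.75],[-1,0.018,-0.05,0,0.75],[-1,0.018,-0.05,0,0.75],[-1,0.018,-0.05,0,0.75],[-1,0.018,-0.05,0,0.75],[-1,0.018,-0.05,0,0.75],[-1,0.018,-0.05,0,0.75],[-1,0.018,-0.05,0,0.75]]'
python3 -m pendant '[[-1,0,-0.046,0,0],[-1,0,-0.046,0,0],[-1,0,-0.046,0,0],[-1,0,-0.046,0,0],[-1,0,-0.046,0,0],[-1,0,0,0,0]]'
python3 - <<'E'
from h import *
im,d,K,R,t=grab("wrist"); cv2.imwrite("pics/w1.png",im); P=cloud(d,K,R,t); np.savez("pics/w1.npz",im=im,d=d,K=K,R=R,t=t)
s=ctrl.read_state(); print(s["eef_pos"],s["ee_rot"],s["time_s"])
for z,a in((.12,.13),):
    hsv=cv2.cvtColor(im,cv2.COLOR_BGR2HSV); m=(hsv[...,0]>12)&(hsv[...,0]<28)&(hsv[...,1]>120)&(hsv[...,2]>100)&(abs(P[...,2]-.118)<.012)&(d>0)
    q=P[m]; print(m.sum(),(q.min(0)+q.max(0))/2,np.ptp(q,axis=0),q.mean(0))
E
```

```text
time_s: 1.65
eef_pos: [0.4055, -0.0061, 0.2563]
ee_rot: [[-0.804, -0.595, 0.0], [-0.595, 0.804, 0.0], [-0.0, -0.0, -1.0]]
ft_force: [-0.0, 0.3, 1.0]
finger_gap: 1.001
finger_force: 0.0
time_s: 2.4
eef_pos: [0.4053, -0.237, 0.2561]
ee_rot: [[-0.808, -0.59, 0.0], [-0.59, 0.808, -0.0], [0.0, -0.0, -1.0]]
ft_force: [0.1, -0.0, -0.1]
finger_gap: 1.001
finger_force: 0.0
[ 0.40501426 -0.23521634  0.25594723] [[-8.06777302e-01 -5.90855263e-01 -6.65195653e-04]
 [-5.90855637e-01  8.06776749e-01  9.45327900e-04]
 [-2.18875792e-05  1.15570369e-03 -9.99999332e-01]] 2.45
428 [ 0.40913563 -0.23901173  0.11660606] [0.03987374 0.03635295 0.02112856] [ 0.40261342 -0.24412077  0.12054443]
```

View pics/w1.png

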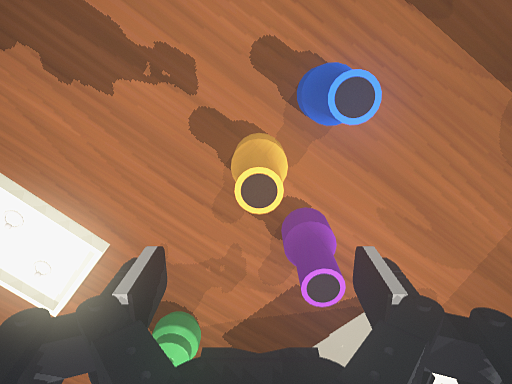

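```bash
python3 - <<'E'
from h import *
g=dict(np.load("pics/w1.npz")); im,d,K,R,t=(g[k] for k in("im","d","K","R","t"))
h=((im.max(-1)<100)).astype(np.uint8)[165:216,232:288]
N,L,S,C=cv2.connectedComponentsWithStats(h); i=L[25,27]
c=max(cv2.findContours((L==i).astype(np.uint8),0,1)[0],key=len); e=cv2.fitEllipse(c); print(e,S[i])
print(on_z(K,R,t,e[0][0]+232,e[0][1]+165,.125))
E
```

```text
((27.5, 25.0), (58.827823638916016, 65.4879379272461), 90.0) [   0    0   56   51 2766]
[ 0.40860961 -0.23648347  0.125     ]
```

```bash
python3 -m pendant '[[-1,0.004,0,-0.03,0],[-1,0,0,-0.04,0],[-1,0,0,-0.04,0],[-1,0,0,-0.03,0],[-1,0,0,-0.012,0],[-1,0,0,0,0]]'
python3 -m pendant '[[1,0,0,0,0],[1,0,0,0,0],[1,0,0,0,0],[1,0,0,0,0],[1,0,0,0,0],[1,0,0,0,0],[1,0,0,0,0],[1,0,0,0,0]]'
```

```text
time_s: 3.2
eef_pos: [0.409, -0.2333, 0.104]
ee_rot: [[-0.805, -0.594, -0.001], [-0.594, 0.805, 0.001], [0.0, 0.002, -1.0]]
ft_force: [0.1, -0.2, 0.4]
finger_gap: 1.0
finger_force: 0.0
time_s: 4.2
eef_pos: [0.4101, -0.2349, 0.1056]
ee_rot: [[-0.805, -0.593, 0.002], [-0.593, 0.805, -0.001], [-0.001, -0.002, -1.0]]
ft_force: [-1.0, 1.8, 6.1]
finger_gap: 0.454
finger_force: 60.0
```

```bash
python3 -m pendant '[[1,0,0,0.02,0],[1,0,0,0.05,0],[1,0,0,0.05,0],[1,0,0,0.05,0],[1,0,0,0.05,0],[1,0,0,0.03,0],[1,0,0,0,0]]'
python3 -m pendant '[[1,0.02,0.03,0,0],[1,0.02,0.03,0,0],[1,0.02,0.035,0,0],[1,0.02,0.035,0,0],[1,0.02,0.035,0,0],[1,0.02,0.035,0,0],[1,0.02,0.035,0,0],[1,0.02,0.035,0,0],[1,0.02,0.03,0,0],[1,0.028,0.029,0,0],[1,0,0,0,0],[1,0,0,0,0]]'
python3 - <<'E'
from h import *
for n in("scene","top","wrist"):
    im,d,K,R,t=grab(n); np.savez(f"pics/{n}2.npz",im=im,d=d,K=K,R=R,t=t); cv2.imwrite(f"pics/{n}2.png",im)
s=ctrl.read_state(); print(s["eef_pos"],s["time_s"])
a=cv2.imread("pics/scene2.png")[60:260,130:330]; b=cv2.imread("pics/wrist2.png")
cv2.imwrite("pics/c2.png",np.hstack([cv2.resize(a,(384,384)),cv2.resize(b,(416,384))]))
E
```

```text
time_s: 5.08
eef_pos: [0.4104, -0.2353, 0.3567]
ee_rot: [[-0.805, -0.593, 0.004], [-0.593, 0.805, -0.003], [-0.002, -0.005, -1.0]]
ft_force: [-0.7, 0.0, -3.1]
finger_gap: 0.455
finger_force: 60.9
time_s: 6.58
eef_pos: [0.6162, 0.0944, 0.3518]
ee_rot: [[-0.805, -0.593, -0.005], [-0.593, 0.805, -0.001], [0.004, 0.002, -1.0]]
ft_force: [-0.9, -0.6, -2.4]
finger_gap: 0.454
finger_force: 60.9
[0.61650503 0.09379553 0.35368897] 6.725
```

View pics/c2.png

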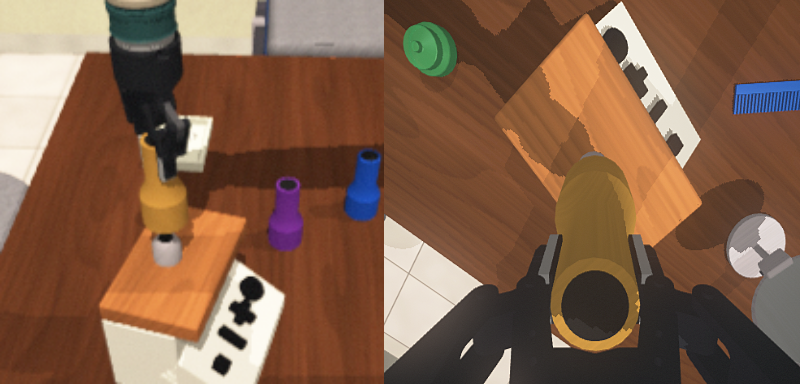

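```bash
python3 - <<'E'
from h import *
for n in("scene","top"):
    g=dict(np.load(f"pics/{n}2.npz")); im,d,K,R,t=(g[k] for k in("im","d","K","R","t")); P=cloud(d,K,R,t); hsv=cv2.cvtColor(im,cv2.COLOR_BGR2HSV)
    near=np.hypot(P[...,0]-.617,P[...,1]-.094)<.06
    for nm,lo,hi in(("sleeve",.25,.29),("neck",.315,.345),("spig",.185,.2)):
        m=near&(P[...,2]>lo)&(P[...,2]<hi)&(d>0)
        if nm!="spig": m&=(hsv[...,1]>110)
        q=P[m]
        if len(q)<8: continue
        c=[q[:,0].mean(),q[:,1].mean()]
        A=np.c_[2*q[:,:2],np.ones(len(q))]; s=np.linalg.lstsq(A,(q[:,:2]**2).sum(1),rcond=None)[0]
        print(n,nm,len(q),"circle",s[:2].round(4),"r",np.sqrt(s[2]+s[0]**2+s[1]**2).round(4),"xmid",((q[:,0].min()+q[:,0].max())/2).round(4),"xr",np.ptp(q[:,0]).round(3),"zmin",q[:,2].min())
E
```

```text
scene sleeve 307 circle [0.6148 0.0946] r 0.029 xmid 0.614 xr 0.058 zmin 0.25011443198520256
scene neck 94 circle [0.6136 0.0912] r 0.0229 xmid 0.6161 xr 0.048 zmin 0.3154477453056688
scene spig 74 circle [0.6178 0.0929] r 0.0192 xmid 0.6175 xr 0.039 zmin 0.185066885545911
```

```bash
python3 -m pendant '[[1,0.003,-0.0015,0,0],[1,0,0,-0.015,0],[1,0,0,-0.015,0],[1,0,0,-0.015,0],[1,0,0,-0.01,0],[1,0,0,0,0]]'
python3 -m pendant '[[1,0,0,-0.005,0],[1,0,0,-0.005,0],[1,0,0,-0.003,0],[1,0,0,0,0]]'
```

```text
time_s: 7.48
eef_pos: [0.6196, 0.0931, 0.2977]
ee_rot: [[-0.805, -0.593, -0.003], [-0.593, 0.805, -0.0], [0.002, 0.001, -1.0]]
ft_force: [-0.9, -0.4, -2.6]
finger_gap: 0.455
finger_force: 60.9
time_s: 7.98
eef_pos: [0.6202, 0.0931, 0.286]
ee_rot: [[-0.805, -0.593, -0.0], [-0.593, 0.805, -0.0], [0.0, 0.0, -1.0]]
ft_force: [-1.4, 0.3, -2.5]
finger_gap: 0.453
finger_force: 60.9
```

```bash
python3 -m pendant '[[1,0,0,-0.002,0],[1,0,0,-0.001,0],[1,0,0,0,0]]'; python3 -m pendant '[[1,0,0,-0.001,0],[1,0,0,-0.001,0],[1,0,0,0,0]]'
```

```text
time_s: 8.35
eef_pos: [0.6203, 0.0931, 0.2833]
ee_rot: [[-0.805, -0.593, -0.0], [-0.593, 0.805, 0.0], [0.0, 0.0, -1.0]]
ft_force: [0.0, -0.2, -2.4]
finger_gap: 0.456
finger_force: 60.9
time_s: 8.72
eef_pos: [0.6203, 0.0931, 0.2812]
ee_rot: [[-0.805, -0.593, -0.0], [-0.593, 0.805, -0.0], [0.0, 0.0, -1.0]]
ft_force: [0.5, 0.8, -1.8]
finger_gap: 0.454
finger_force: 60.9
```

```bash
python3 -m pendant '[[1,0,0,-0.001,0],[1,0,0,-0.001,0],[1,0,0,0,0]]'; python3 -m pendant '[[1,0,0,-0.001,0],[1,0,0,0,0]]'
```

```text
time_s: 9.1
eef_pos: [0.6205, 0.0932, 0.2807]
ee_rot: [[-0.805, -0.593, 0.001], [-0.593, 0.805, 0.0], [-0.001, -0.001, -1.0]]
ft_force: [-2.7, 0.5, 5.1]
finger_gap: 0.453
finger_force: 61.3
time_s: 9.35
eef_pos: [0.6205, 0.0933, 0.2807]
ee_rot: [[-0.805, -0.593, 0.002], [-0.593, 0.805, 0.0], [-0.002, -0.001, -1.0]]
ft_force: [-3.7, -0.5, 8.0]
finger_gap: 0.461
finger_force: 61.8
```

```bash
python3 -m pendant '[[-1,0,0,0,0],[-1,0,0,0,0],[-1,0,0,0,0],[-1,0,0,0,0],[-1,0,0,0,0],[-1,0,0,0,0]]'
python3 -m pendant '[[-1,0,0,0.02,0],[-1,0,0,0.04,0],[-1,0,0,0.04,0],[-1,0,0,0.02,0],[-1,-0.05,0,0,1],[-1,-0.05,-0.02,0,1],[-1,-0.05,-0.02,0,1],[-1,-0.05,-0.02,0,1],[-1,-0.05,0,0,1],[-1,-0.03,0,0,1],[-1,0,0,0,0.6],[-1,0,0,0,0]]'
python3 - <<'E'
from h import *
im,d,K,R,t=grab("scene"); P=cloud(d,K,R,t); hsv=cv2.cvtColor(im,cv2.COLOR_BGR2HSV)
near=np.hypot(P[...,0]-.617,P[...,1]-.094)<.06
for lo,hi in((.185,.215),(.245,.29)):
    q=P[near&(P[...,2]>lo)&(P[...,2]<hi)&(d>0)]; A=np.c_[2*q[:,:2],np.ones(len(q))]; s=np.linalg.lstsq(A,(q[:,:2]**2).sum(1),rcond=None)[0]
    print(s[:2],np.sqrt(s[2]+s[0]**2+s[1]**2))
print("ztop",P[near&(d>0)][:,2].max(), "expected .300")
s=ctrl.read_state(); print(s["eef_pos"],s["ee_rot"],s["joints"])
iw=grab("wrist")[0]
a=cv2.resize(im[60:260,130:330],(384,384)); cv2.imwrite("pics/c3.png",np.hstack([a,cv2.resize(iw,(416,384))]))
E
```

```text
time_s: 10.1
eef_pos: [0.6204, 0.0931, 0.2783]
ee_rot: [[-0.805, -0.593, 0.0], [-0.593, 0.805, -0.0], [0.0, -0.0, -1.0]]
ft_force: [0.2, 0.0, -0.4]
finger_gap: 0.999
finger_force: 0.0
time_s: 11.6
eef_pos: [0.3401, 0.0331, 0.3986]
ee_rot: [[-0.243, -0.97, 0.001], [-0.97, 0.243, -0.0], [-0.0, -0.001, -1.0]]
ft_force: [0.1, -0.2, 0.0]
finger_gap: 0.998
finger_force: 0.0
[0.61979725 0.09325645] 0.029330205707750513
[0.6197325  0.09367867] 0.01910669223282376
ztop 0.300013454383349 expected .300
[0.34033603 0.03311244 0.39851321] [[-2.43613751e-01 -9.69872014e-01  7.84815058e-04]
 [-9.69872324e-01  2.43613776e-01 -6.58907830e-05]
 [-1.27286133e-04 -7.77222305e-04 -9.99999690e-01]] [-5.31603357e+00 -1.63771012e+01 -1.67447719e+01  8.95872064e+01
  4.07094159e-04 -8.12161049e+01]
```

View pics/c3.png

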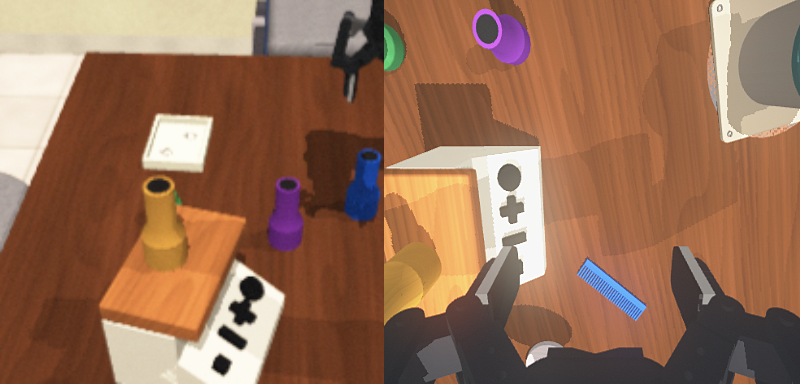

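```bash
python3 -m pendant '[[-1,0.036,0.01,0,0],[-1,0.035,0.01,-0.02,0],[-1,0.035,0.006,-0.05,0],[-1,0,0,-0.05,0],[-1,0,0,-0.05,0],[-1,0,0,-0.05,0],[-1,0,0,-0.04,0],[-1,0,0,-0.023,0],[-1,0,0,0,0],[-1,0,0,0,0]]'
python3 - <<'E'
from h import *
im,d,K,R,t=grab("scene"); P=cloud(d,K,R,t); b=grab("wrist")[0]
cv2.imwrite("pics/c4.png",np.hstack([cv2.resize(im[130:290,170:330],(384,384)),cv2.resize(b,(416,384))]))
s=ctrl.read_state(); p=s["eef_pos"]; print(p,s["ft_force"])
# dark finger points near tcp
m=(im.max(-1)<130)&(d>0)&(np.hypot(P[...,0]-p[0],P[...,1]-p[1])<.08)&(P[...,2]>.075)&(P[...,2]<.16)
q=P[m]; e=np.array([.97,-.2436]); f=(q[:,:2]-p[:2])@e; l=(q[:,:2]-p[:2])@np.array([.2436,.97])
for lo,hi in((.02,.08),(-.08,-.02)):
    k=(f>lo)&(f<hi); print(k.sum(), q[k][:,2].min() if k.any() else 0, np.percentile(f[k],[2,98]),np.percentile(l[k],[2,98]))
E
```

```text
time_s: 12.95
eef_pos: [0.4473, 0.0592, 0.1161]
ee_rot: [[-0.243, -0.97, 0.001], [-0.97, 0.243, 0.0], [-0.0, -0.001, -1.0]]
ft_force: [-1.3, 0.5, -0.2]
finger_gap: 1.002
finger_force: 0.0
[0.4472998  0.05917731 0.11648142] [-1.26032242  0.89133304 -0.00814625]
126 0.07569622296363963 [0.04041074 0.07545177] [-0.00867195  0.02518044]
116 0.10627975934723927 [-0.07340389 -0.03944263] [-0.00898421  0.01404069]
```

View pics/c4.png

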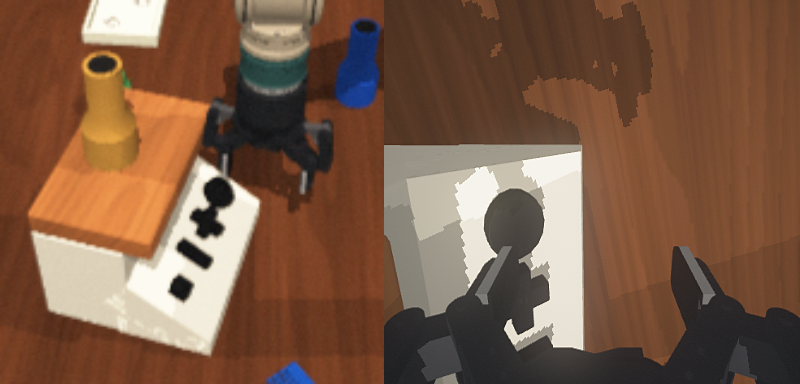

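```bash
python3 -m pendant '[[-1,-0.008,0.002,0,0],[-1,0,0,0,0],[-1,0,0,0,0]]'; python3 -m pendant '[[-1,0,0,-0.01,0],[-1,0,0,-0.01,0],[-1,0,0,-0.008,0],[-1,0,0,0,0],[-1,0,0,0,0]]'
```

```text
time_s: 13.42
eef_pos: [0.4386, 0.0612, 0.1157]
ee_rot: [[-0.242, -0.97, 0.001], [-0.97, 0.242, -0.0], [-0.0, -0.001, -1.0]]
ft_force: [0.7, -0.3, 0.6]
finger_gap: 1.0
finger_force: 0.0
time_s: 14.05
eef_pos: [0.4384, 0.0611, 0.0872]
ee_rot: [[-0.243, -0.97, -0.0], [-0.97, 0.243, -0.0], [0.0, 0.0, -1.0]]
ft_force: [0.0, 0.6, 0.1]
finger_gap: 0.999
finger_force: 0.0
```

```bash
for i in 1 ; do python3 -m pendant '[[-1,0,0,-0.004,0],[-1,0,0,0,0],[-1,0,0,0,0]]'|sed -n '2p;4p'; python3 -m pendant '[[-1,0,0,-0.003,0],[-1,0,0,0,0],[-1,0,0,0,0]]'|sed -n '2p;4p';python3 -m pendant '[[-1,0,0,-0.003,0],[-1,0,0,0,0],[-1,0,0,0,0]]'|sed -n '2p;4p'; done
```

```text
eef_pos: [0.4384, 0.0611, 0.0834]
ft_force: [0.4, 0.7, -0.0]
eef_pos: [0.4383, 0.0611, 0.0803]
ft_force: [0.1, -0.1, -0.2]
eef_pos: [0.4383, 0.0611, 0.0772]
ft_force: [-0.3, -0.4, 0.3]
```

```bash
python3 -m pendant '[[-1,0,0,-0.003,0],[-1,0,0,0,0],[-1,0,0,0,0]]'|sed -n '2p;4p'; python3 -m pendant '[[-1,0,0,-0.003,0],[-1,0,0,0,0],[-1,0,0,0,0]]'|sed -n '2p;4p';python3 -m pendant '[[-1,0,0,-0.003,0],[-1,0,0,0,0],[-1,0,0,0,0]]'|sed -n '2p;4p'
```

```text
eef_pos: [0.4383, 0.0611, 0.0743]
ft_force: [-0.4, -0.1, 0.7]
eef_pos: [0.4383, 0.0611, 0.0713]
ft_force: [0.3, -0.7, -0.7]
eef_pos: [0.4388, 0.0611, 0.0686]
ft_force: [0.8, -0.2, 3.5]
```

```bash
python3 -m pendant '[[-1,0,0,-0.003,0],[-1,0,0,0,0],[-1,0,0,0,0]]'|sed -n '2p;4p'; python3 -m pendant '[[-1,0,0,-0.003,0],[-1,0,0,0,0],[-1,0,0,0,0]]'|sed -n '2p;4p';python3 -m pendant '[[-1,0,0,-0.002,0],[-1,0,0,0,0],[-1,0,0,0,0]]'|sed -n '2p;4p'
```

```text
eef_pos: [0.4387, 0.0612, 0.0655]
ft_force: [0.9, -1.0, 4.2]
eef_pos: [0.4375, 0.0613, 0.062]
ft_force: [-1.8, 0.9, 2.8]
eef_pos: [0.4385, 0.0611, 0.0604]
ft_force: [-0.0, 0.3, 4.7]
```

```bash
python3 -m pendant '[[-1,0,0,-0.002,0],[-1,0,0,0,0],[-1,0,0,0,0]]'|sed -n '2p;4p'; python3 -m pendant '[[-1,0,0,-0.001,0],[-1,0,0,0,0],[-1,0,0,0,0]]'|sed -n '1,2p;4p'
```

```text
eef_pos: [0.4394, 0.0609, 0.0588]
ft_force: [-0.1, -1.0, 5.0]
time_s: 18.18
eef_pos: [0.4396, 0.0608, 0.0584]
ft_force: [-2.2, 0.0, 12.5]
```

```bash
python3 -m pendant '[[-1,0,0,0.01,0],[-1,0,0,0.02,0],[-1,0,0,0,0],[-1,0,0,0,0],[-1,0.006,0.024,0,0],[-1,0.006,0.0245,0,0],[-1,0,0,0,0],[-1,0,0,0,0]]'
python3 - <<'E'
from h import *
im,d,K,R,t=grab("scene"); cv2.imwrite("pics/c5.png",cv2.resize(im[130:290,150:330],None,fx=3,fy=3,interpolation=cv2.INTER_CUBIC))
E
```

```text
time_s: 19.18
eef_pos: [0.4495, 0.1092, 0.0866]
ee_rot: [[-0.242, -0.97, -0.002], [-0.97, 0.242, -0.001], [0.001, 0.002, -1.0]]
ft_force: [-0.9, 0.0, 0.1]
finger_gap: 1.006
finger_force: 0.0
```

View pics/c5.png

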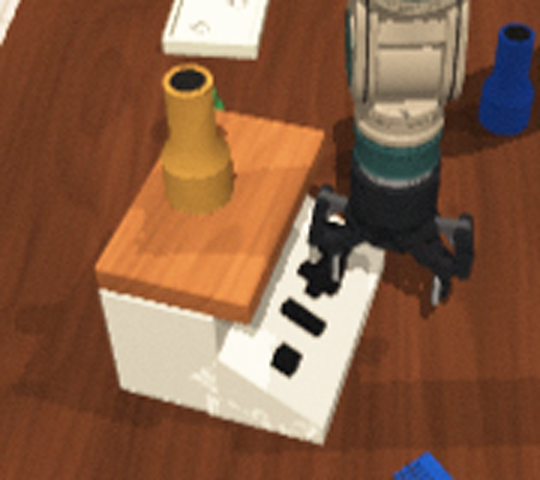

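```bash
python3 -m pendant '[[-1,0,0,-0.01,0],[-1,0,0,-0.008,0],[-1,0,0,-0.005,0],[-1,0,0,-0.003,0],[-1,0,0,-0.002,0],[-1,0,0,0,0],[-1,0,0,0,0]]'|sed -n '1,2p;4p'; python3 -m pendant '[[-1,0,0,-0.001,0],[-1,0,0,0,0],[-1,0,0,0,0]]'|sed -n '2p;4p'
```

```text
time_s: 20.1
eef_pos: [0.4501, 0.1098, 0.0593]
ft_force: [-1.1, 0.9, 3.7]
eef_pos: [0.4506, 0.1097, 0.0585]
ft_force: [-0.8, 1.1, 4.5]
```

```bash
python3 -m pendant '[[-1,0,0,-0.001,0],[-1,0,0,0,0],[-1,0,0,0,0]]'|sed -n '2p;4p'
```

```text
eef_pos: [0.4508, 0.1097, 0.0579]
ft_force: [-3.0, 1.3, 8.7]
```

```bash
python3 -m pendant '[[-1,0,0,-0.001,0],[-1,0,0,0,0],[-1,0,0,0,0]]'|sed -n '2p;4p'; python3 -m pendant '[[-1,0,0,0.011,0],[-1,0,0,0.02,0],[-1,0,0,0,0],[-1,0,0,0,0],[-1,0.006,0.024,0,0],[-1,0.006,0.0245,0,0],[-1,0,0,0,0],[-1,0,0,0,0]]'
```

```text
eef_pos: [0.451, 0.1097, 0.0576]
ft_force: [-6.0, 1.1, 14.0]
time_s: 22.22
eef_pos: [0.4615, 0.1576, 0.0865]
ee_rot: [[-0.242, -0.97, -0.002], [-0.97, 0.242, -0.001], [0.001, 0.002, -1.0]]
ft_force: [0.3, 0.8, -0.1]
finger_gap: 0.998
finger_force: 0.0
```

```bash
python3 -m pendant '[[-1,0,0,-0.01,0],[-1,0,0,-0.008,0],[-1,0,0,-0.005,0],[-1,0,0,-0.003,0],[-1,0,0,-0.003,0],[-1,0,0,0,0],[-1,0,0,0,0]]'|sed -n '1,2p;4p'; python3 -m pendant '[[-1,0,0,-0.001,0],[-1,0,0,0,0],[-1,0,0,0,0]]'|sed -n '2p;4p'
```

```text
time_s: 23.1
eef_pos: [0.4637, 0.1579, 0.0607]
ft_force: [-4.6, -2.0, 18.4]
eef_pos: [0.4638, 0.1579, 0.0603]
ft_force: [-8.5, -2.2, 22.3]
```

```bash
python3 - <<'E'
from h import *
im,d,K,R,t=grab("scene"); P=cloud(d,K,R,t)
e=np.array([.97,-.2436]); f=np.array([.2436,.97]); q=P[...,:2]-[.5738,.1042]
x=q@e; y=q@f; h=(P[...,2]-.059)*.819-(x+.052)*.574
on=(d>0)&(x>-.095)&(x<-.02)&(abs(y)<.105)&(abs(h)<.025)
w=on&(im.min(-1)>150); print("panel",w.sum(),np.median(h[w]))
for k,yy in dict(round=-.075,cross=-.025,bar=.025,square=.075).items():
    m=on&(im.max(-1)<60)&(abs(y-yy)<.02); print(k,m.sum(),np.percentile(h[m],[10,50,90]).round(4) if m.any() else "")
cv2.imwrite("pics/c6.png",cv2.resize(im[150:290,170:350],None,fx=4,fy=4,interpolation=cv2.INTER_CUBIC))
E
```

```text
panel 913 -0.002617888966808263
round 52 [0.0024 0.0085 0.0108]
cross 21 [0.0077 0.0094 0.011 ]
bar 57 [-0.0005  0.0022  0.0177]
square 62 [0.0029 0.0089 0.0106]
```

View pics/c6.png

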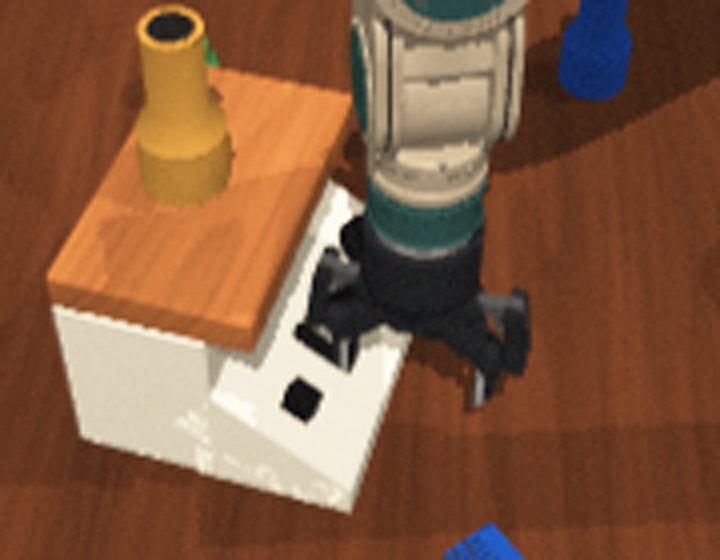

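```bash
python3 -m pendant '[[-1,0,0,0.01,0],[-1,0,0,0.02,0],[-1,-0.02,0,0.02,0],[-1,-0.03,0,0.05,0],[-1,-0.03,0,0.05,0],[-1,-0.03,0,0.05,0],[-1,0,0,0.03,0],[-1,0,0,0,0],[-1,0,0,0,0],[-1,0,0,0,0]]'
python3 - <<'E'
from h import *
im,d,K,R,t=grab("scene"); P=cloud(d,K,R,t)
e=np.array([.97,-.2436]); f=np.array([.2436,.97]); q=P[...,:2]-[.5738,.1042]
x=q@e; y=q@f; h=(P[...,2]-.059)*.819-(x+.052)*.574
on=(d>0)&(x>-.095)&(x<-.02)&(abs(y)<.105)&(abs(h)<.025)
for k,yy in dict(round=-.075,cross=-.025,bar=.025,square=.075).items():
    m=on&(im.max(-1)<60)&(abs(y-yy)<.02); print(k,m.sum(),np.percentile(h[m],[10,50,90]).round(4) if m.any() else "")
near=np.hypot(P[...,0]-.619,P[...,1]-.094)<.06
for lo,hi in((.185,.215),(.245,.29)):
    p=P[near&(P[...,2]>lo)&(P[...,2]<hi)&(d>0)]; A=np.c_[2*p[:,:2],np.ones(len(p))]; print(np.linalg.lstsq(A,(p[:,:2]**2).sum(1),rcond=None)[0][:2])
print("ztop",P[near&(d>0)][:,2].max())
E
```

```text
time_s: 24.78
eef_pos: [0.3515, 0.1578, 0.2855]
ee_rot: [[-0.243, -0.97, -0.003], [-0.97, 0.243, -0.001], [0.002, 0.003, -1.0]]
ft_force: [0.4, 0.2, -0.2]
finger_gap: 1.0
finger_force: 0.0
round 107 [0.0053 0.009  0.0108]
cross 100 [0.0032 0.0093 0.0109]
bar 78 [0.003  0.0086 0.0106]
square 62 [0.0034 0.0084 0.0116]
[0.61979673 0.09388957]
[0.61981021 0.09376675]
ztop 0.29979163439108664
```

```bash
python3 -c "
from plant import ctrl; print(ctrl.sign_off())"
```

```text
the job is handed in; nothing more can be done
None
```

I seated the brass chimney flush and upright on the outlet and let go of it, then pressed the round, cross and bar keys fully in, in that order. The last depth image showed all keys back up and the chimney in place; I handed the job in at about 25 s and received no verdict.

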